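# Ashtray to the smoke extractor, fan lever to full

## Task

Clear the smoke: with the fingertips, gently slide the black ashtray across the bench until it stands right up against the front of the smoke extractor, centred on its intake, and push the extractor's fan lever past the half-speed notch all the way to full speed at the far end of its slot. Only push; do not pick up or tip the ashtray, and leave everything else on the bench and on top of the extractor where it is.

Things in the scene. Friction and masses are not known exactly. Their poses are not given: they have to be found in the camera images.
- extractor: Smoke extractor, a grey steel box fixed to the bench: 200 mm deep (its x), 260 mm wide (its y), 210 mm high (its z). Origin at the centre of its underside, on the bench. Its flat front, with the louvred intake, is the plane x = -100 mm of its own frame and faces its -x; a grey hose leaves the back (+x). The flat top carries the fan lever near the front edge.
- intake (a point): Middle of the extractor's front, at bench height; axes as the extractor's (+x points into the machine, y along the front, z up). The intake opening is 204 mm wide, centred on this point; below it the front is a solid flat rail from 8 to 45 mm above the bench, which the ashtray's rim meets.
- fan_knob (a point): Centre of the fan lever's black knob, which stands up from the slot in the extractor's top: 14 mm along the slot (its y), 26 mm across the slot (its x), 30 mm high; its foot is 6 mm and its top 36 mm above the extractor's top, this point 21 mm above it. Axes as the extractor's. The slot runs along the extractor's y, 45 mm in front of the extractor's centre; off is 30 mm to -y of the centre line, full is 30 mm to +y.
- fan_lever (a joint): Travel of the fan lever along the extractor's +y, in m: 0 = off (end stop), 0.030 = half speed (first notch), 0.060 = full speed (end stop). Sprung notches at all three: its resistance rises to about 7 N some 8 mm out of a notch and then falls away; let go between notches it snaps to the nearer one, and past a crest it runs into the next notch by itself (the crests are at about 0.015 and 0.045). It starts at off.
- ashtray: Round black ashtray, 140 mm across, 38 mm high, upright outer wall above 10 mm, wall 9 mm thick, loose on the bench, about 0.45 kg, two cigar stubs in it. Origin at the centre of its underside; z up.
- bottle: Amber swing-top bottle, 66 mm across, 245 mm tall, standing; loose, to be left alone. Origin at the centre of its underside.
- tumbler: Glass tumbler, 82 mm across, 90 mm tall, standing; loose, to be left alone. Origin at the centre of its underside.
- mug: Copper mug with a handle on its +y side, 84 mm across, 85 mm tall, standing; loose, to be left alone. Origin at the centre of its underside.
- tin: Flat aluminium tin, 70 x 110 x 18 mm, lying; loose, to be left alone. Origin at the centre of its underside.
- coasters: Stack of cork coasters, 96 mm across, 30 mm high; loose, to be left alone. Origin at the centre of its underside.
- lighter: Steel lighter, 24 x 60 x 12 mm, lying on top of the extractor behind the lever; loose, to be left alone. Origin at the centre of its underside.
- matchbox: Cardboard matchbox, 36 x 55 x 16 mm, lying on top of the extractor behind the lever; loose, to be left alone. Origin at the centre of its underside.

How it is judged:
By the outcome, as a careful person would: the job done as asked, in the order asked, and still so for the second after the job is handed in, with the robot touching nothing.
It also fails if it takes over 48 s, if anything falls off the work surface, if the arm or the gripper's body presses on something with over 40 N, if the wrist force passes 120 N, or if a joint passes its speed limit or range.

## Robot

A 6-joint arm with a two-finger parallel gripper is mounted at the origin on the work surface. World frame = base frame: x ahead of the robot, y to its left, z up, the work surface at z = 0. Lengths are in mm, angles in rad, forces in N, time in s.
With the tool pointing down it reaches from about 350 to 875 mm from the base axis. Payload 4.2 kg.
Tool frame: the origin (TCP) lies on the centre line of the jaws, within the pads' length; the fingertips stand 22 mm ahead of it and the grasp point (between the pads) lies 3 mm ahead of it (arm.nose_length is the distance from the TCP to the fingertips, in mm); z points along the fingers, x is the direction in which the jaws open and shut, and the axes are right-handed (so a half turn about z gives the same grasp; the last joint's range is limited). The gripper opens to 85 mm and grips with 20 to 120 N. Pads are 22 mm wide; open, the fingers measure 114 mm over their backs; the gripper's body (76 mm by 85 mm) begins 54 mm behind the grasp point. The pads swing forward as they close: fully open they stand 13 mm farther back than shut.
Start: joints at [1.37, 0.385, 0.008, 0, -1.194, -0.259], TCP at [277.322, 560.082, 233.312] pointing down, gripper open.
Joint ranges: [-3.14, 3.14], [-1.21, 2.06], [-1.07, 1.41], [-3.16, 2.05], [-2.99, -0.16], [-3.1, 3.1]. Speed limits (rad/s): [2.79, 2.79, 3.14, 3.14, 3.14, 3.14].

## Interface

Orientations are given as a unit quaternion [x, y, z, w].
In Python, from bench import telemetry, get_image, workorder, nets, arm gives the robot as it stands.
- The arm moves only by the tool apply_moves, never from a script. Its argument "steps" is a list of rows, each an object with "hand": the opening, from 0 (shut) to 1 (fully open); "xyz": the shift along the tool's x, y, z in cm, a list of three; "delta_rot": the turn, a rotation vector about the tool's x, y, z in rad, a list of three. In form: [{"hand": hand, "xyz": [x, y, z], "delta_rot": [wx, wy, wz]}, ...]. A call has 1 to 12 rows; each row is the pose to reach, as a shift and turn from the pose commanded when the call began, along the tool's axes at that moment; what a row does not reach only later rows make up. A row lasts 1/12 s, in which the tool goes at most 41.7 mm and 7.16 degrees, less where a joint would pass 70% of its speed; a pose out of reach is approached as far as the arm can. A call with a gripper value outside its range is refused whole. The fingers move at their own pace and stop on an object; the grip force is fixed at half the most. Time passes only in rows, so rows that repeat a pose let the fingers close. It gives the time, the measured TCP pose, the force and the opening at its end, in the units of the state.
- telemetry.read_state(): the state, without advancing time (a new reading comes with each control period).
- get_image(name): name is "scene" or "top" or "wrist"; returns a dict with "frame" (420x560x3 uint8, blue, green, red), "fx", "fy", "cx", "cy" (pixels), "distortion" ([k1, k2, p1, p2, k3] as OpenCV has them; the pictures are not rectified), "origin" and "orientation" of the camera in the world. Camera axes: x right, y down, z forward; pixel columns grow to the right and rows downward; lengths in mm; the calibration is good to about 2 mm. A picture is of the moment at which its call begins. There is no depth.
- workorder.job_done(): hands the job in, once; it reports no verdict.
Trained networks look in a picture, given as the dict that the camera call returned (one of the last four; its "shot" number tells which), for a name from the list of things; names that differ only in an ending like _2 or _b are one class to them, and where a whole thing is asked for, a point or a joint stands for the part that bears it (a point fixed in the world has none). Each returns a list of dicts, best first, with "confidence" (0 to 1); they miss things now and then, are a little off and sometimes report something else, mostly with a low value. They report only what shows in the picture. A call takes as long as a camera call.
- nets.recognise(picture, label): "xyz" ([x, y, z] in mm, in world coordinates, good to about 4 mm: the middle of the surface that is visible of it).
- nets.outline_of(picture, label): "pixels" (420x560 bool, what is visible of it).
- nets.pinpoint(picture, label): "xyz" ([x, y, z] in mm, in world coordinates, good to about 4 mm: a listed point, or the origin of a listed thing).
The state is a dict: "clock": time; "joints": joint angles; "joint_vel": joint speeds; "joint_efforts": joint torques, N m; "position": TCP position; "ee_rot": TCP orientation; "contact_force": force on the tool from outside, world axes, zero at the start; "wrist_torque": the same for the moment, N m; "gripper_width": finger opening in mm.
Only numpy, scipy, OpenCV 4.12 (cv2) and the standard library are available. Lean on these libraries where they do the work, as an engineer would, in place of code of your own. Each camera call takes 0.05 s, during which the arm holds its last target.

## Working session

There is one attempt and no reset: what is moved stays moved. The work goes in short steps, Python scripts to look and compute and a tool call to move; the robot and the scene stay as the last step left them, time stands still between calls to the robot, and variables do not carry over. Pictures are saved under pics/ and viewed, and the job is handed in when it is done.

Besides the shell and the picture viewer there is one more tool, called by a JSON object that holds its "fn" and its "kwargs". apply_moves: Moves the arm, as the interface text tells. Its arguments: {"type":"object","properties":{"steps":{"type":"array"}},"required":["steps"]}

```bash
mkdir -p pics; ls; python3 - <<'E'
from bench import telemetry, get_image, workorder, nets, arm
import cv2
print(telemetry.read_state())
for n in ["scene","top","wrist"]:
    p=get_image(n); cv2.imwrite(f"pics/{n}0.png",p["frame"])
    print(n,p["fx"],p["cx"],p["origin"],p["orientation"],p["distortion"])
    if n=="wrist": continue
    for l in ["extractor","intake","fan_knob","ashtray","bottle","tumbler","mug","tin","coasters","lighter","matchbox"]:
        print(n,l,[( [round(float(v)) for v in r["xyz"]],round(r["confidence"],2)) for r in nets.pinpoint(p,l)][:2])
E
```

```text
pics
{'clock': 0.0, 'joints': array([ 1.36960463e+00,  3.85564404e-01,  6.57725863e-03, -5.13423085e-04,
       -1.19403112e+00, -2.58602706e-01]), 'joint_vel': array([-0.00102827,  0.00119086,  0.00034635, -0.00143409, -0.00131423,
        0.00017998]), 'joint_efforts': array([ 7.93078857e-05, -3.92288625e+01,  1.88390905e+01,  4.18587148e+00,
       -4.71942229e-03, -2.89868396e-08]), 'position': array([277.06612709, 559.5489452 , 232.19572394]), 'ee_rot': array([-5.27288190e-01,  8.49685750e-01, -6.43993245e-04, -9.36192065e-04]), 'contact_force': array([ 0.00354254, -0.02904242, -0.18492995]), 'wrist_torque': array([0.00365576, 0.01084287, 0.07820712]), 'gripper_width': 85.49754854450903}
scene 415.6431637293086 276.5467701675356 [1022.87394016 -178.53304254  802.21103161] [ 0.80930415  0.4869791  -0.16752587 -0.28251234] [-0.06125542  0.          0.          0.          0.        ]
scene extractor []
scene intake [([593, -139, 3], 0.77)]
scene fan_knob [([558, -190, 232], 0.8)]
scene ashtray [([546, 147, 1], 0.81)]
scene bottle []
scene tumbler [([747, 214, 4], 0.6), ([663, 345,
[... 408 characters left out ...]
top intake [([588, -140, 4], 0.65), ([619, -295, 211], 0.58)]
top fan_knob [([549, 151, 2], 0.67), ([556, -189, 232], 0.46)]
top ashtray [([551, 150, 0], 0.86)]
top bottle [([666, 345, 0], 0.85)]
top tumbler [([749, 218, 1], 0.63)]
top mug [([761, 22, -1], 0.61), ([555, -188, 232], 0.6)]
top tin [([364, 65, 2], 0.85)]
top coasters [([532, 381, 5], 0.87), ([590, -141, 2], 0.31)]
top lighter [([498, -283, 211], 0.73), ([759, 23, 1], 0.71)]
top matchbox [([621, -293, 211], 0.85), ([587, -141, 2], 0.53)]
wrist 377.3714341685135 288.1760357645947 [348.31140566 524.09019478 373.36441604] [-0.52067277  0.83876126  0.13549557 -0.08378759] [-0.09513945  0.          0.          0.          0.        ]
```

View pics/scene0.png

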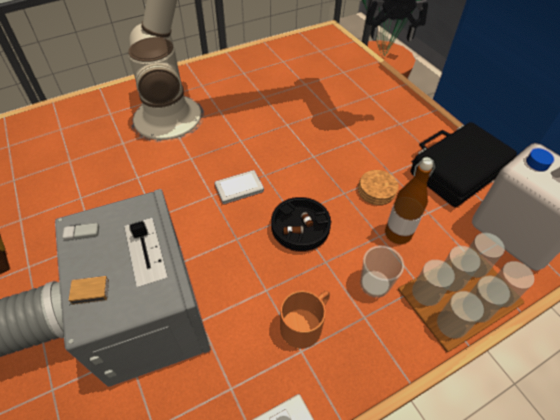

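View pics/top0.png

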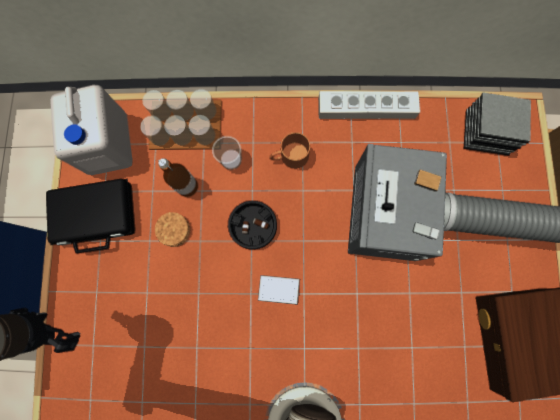

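The extractor sits at pixels (352-445, 146-260) in the top view with its front facing left (world +y). The ashtray is at (252,225). I'll zoom in to get the extractor's yaw.

```bash
python3 - <<'E'
from bench import nets,get_image
import cv2,numpy as np
a=cv2.imread("pics/top0.png")[135:270,335:460]; cv2.imwrite("pics/topc.png",cv2.resize(a,None,fx=4.4,fy=4.4,interpolation=cv2.INTER_CUBIC))
a=cv2.imread("pics/scene0.png")[185:390,40:220]; cv2.imwrite("pics/scenec.png",cv2.resize(a,None,fx=2.9,fy=2.9,interpolation=cv2.INTER_CUBIC))
E
```

```text
(no output)
```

View pics/topc.png

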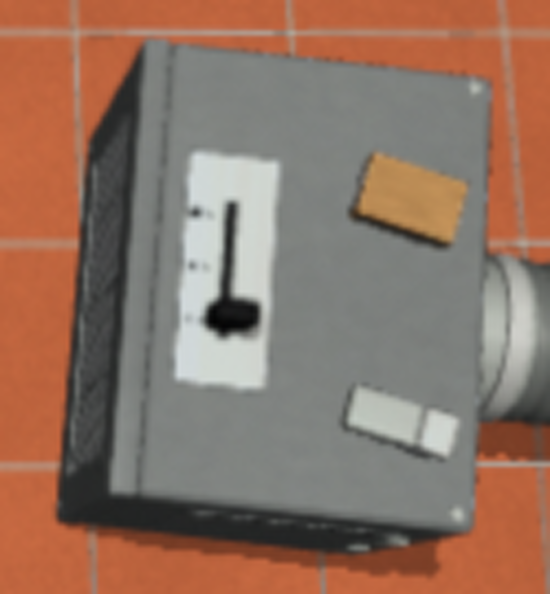

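View pics/scenec.png

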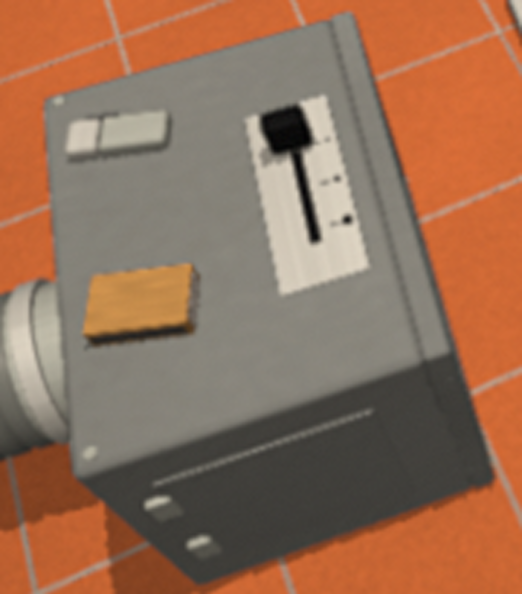

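```bash
cat > h.py <<'E'
import numpy as np,cv2
from scipy.spatial.transform import Rotation as R
def ray(p,uv):
    K=np.array([[p["fx"],0,p["cx"]],[0,p["fy"],p["cy"]],[0,0,1]])
    n=cv2.undistortPoints(np.array([[uv]],float),K,np.array(p["distortion"]))[0,0]
    return np.array(p["origin"]),R.from_quat(p["orientation"]).apply([n[0],n[1],1])
def onz(p,uv,z):
    o,d=ray(p,uv); return o+d*(z-o[2])/d[2]
def proj(p,P):
    K=np.array([[p["fx"],0,p["cx"]],[0,p["fy"],p["cy"]],[0,0,1]])
    c=R.from_quat(p["orientation"]).inv().apply(np.atleast_2d(P)-np.array(p["origin"]))
    return cv2.projectPoints(c,np.zeros(3),np.zeros(3),K,np.array(p["distortion"]))[0][:,0]
E
python3 - <<'E'
from bench import get_image,nets
from h import *
from scipy.optimize import least_squares
t=get_image("top"); s=get_image("scene")
C={ 't':[((-100,130,210),(147,41)),((100,130,210),(490,82)),((100,-130,210),(470,530)),((-100,-130,210),(110,495)),((-100,-130,0),(60,520)),((-100,130,0),(90,145))],
's':[((-100,-130,210),(350,13)),((100,-130,210),(47,100)),((100,130,210),(77,473)),((-100,130,210),(452,352)),((-100,130,0),(492,483)),((100,130,0),(200,582))]}
def cv(u,f,o): return (np.array(u)+.5)/f-.5+np.array(o)
D=[(t,np.array(P,float),cv(u,4.4,(335,135))) for P,u in C['t']]+[(s,np.array(P,float),cv(u,2.9,(40,185))) for P,u in C['s']]
def W(q,P):
    c,sn=np.cos(q[2]),np.sin(q[2]); return np.array([q[0]+c*P[0]-sn*P[1],q[1]+sn*P[0]+c*P[1],P[2]])
def f(q,D): return np.concatenate([proj(p,W(q,P))[0]-u for p,P,u in D])
for name,DD in (("top",D[:6]),("scene",D[6:]),("both",D)):
    r=least_squares(f,[590,-240,-1.57],args=(DD,),x_scale=[1,1,.01],loss='soft_l1'); q=r.x
    print(name,q.round(3),np.degrees(q[2]).round(2),"res",f(q,DD).round(1),"intake",W(q,np.array([-100,0,0.])).round(1),"knob",W(q,np.array([-45,-30,231.])).round(1),"full",W(q,np.array([-45,30,231.])).round(1))
for n,p in (("t",t),("s",s)):
    m=nets.outline_of(p,"ashtray"); 
    if m:
        ys,xs=np.nonzero(m[0]["pixels"]); print(n,m[0]["confidence"],len(xs),xs.min(),xs.max(),ys.min(),ys.max())
        (cx,cy),ax,an=cv2.fitEllipse(cv2.convexHull(np.stack([xs,ys],1).astype(np.int32))); print((cx,cy),ax,onz(p,(cx,cy),30))
E
```

```text
top [ 578.805 -238.074   -1.69 ] -96.84 res [-0.2 -1.1  1.7 -1.3  1.9  1.6 -0.3  0.  -1.6  1.1 -0.7 -0.2] intake [ 590.7 -138.8    0. ] knob [ 554.4 -189.8  231. ] full [ 614. -197.  231.]
scene [ 576.491 -238.57    -1.693] -97.0 res [ 1.7 -2.5 -1.7 -3.  -2.9  0.5  0.  -1.3  2.6  0.6  0.2  2.8] intake [ 588.7 -139.3    0. ] knob [ 552.2 -190.2  231. ] full [ 611.8 -197.6  231. ]
both [ 577.491 -238.302   -1.694] -97.05 res [ 0.1 -0.7  2.  -0.6  1.9  2.2 -0.4  0.4 -1.6  1.4 -0.5  0.1  2.1 -2.2
 -1.4 -2.7 -2.7  1.   0.4 -0.8  2.9  1.   0.5  3.2] intake [ 589.8 -139.1    0. ] knob [ 553.2 -190.   231. ] full [ 612.8 -197.3  231. ]
t 0.95 1883 228 276 200 248
(251.8193817138672, 223.9705810546875) (48.35369110107422, 49.1059684753418) [545.19948665 147.79283915  30.        ]
s 0.95 2690 271 331 197 251
(300.61444091796875, 223.7388458251953) (55.49544143676758, 61.62013244628906) [548.13164722 140.35770849  30.        ]
```

```bash
cat >> h.py <<'E'
YAW=np.radians(-97.0); IN=np.array([590.0,-139.0])
e=np.array([np.cos(YAW),np.sin(YAW)]); f=np.array([-e[1],e[0]])
def w(x,y): return IN+x*e+y*f     # intake frame -> world
def inn(P): d=np.array(P)[:2]-IN; return np.array([d@e,d@f])
RB=np.array([[-f[0],-e[0],0],[-f[1],-e[1],0],[0,0,-1.]])  # tool x=-ext y, tool y=-ext x
def delta(pos,quat,tp,tR=RB):
    Rc=R.from_quat(quat); return (Rc.inv().apply(np.array(tp)-pos)/10).round(2),(Rc.inv()*R.from_matrix(tR)).as_rotvec().round(3)
E
python3 - <<'E'
from h import *
from bench import telemetry,arm
print([a for a in dir(arm) if a[0]!='_'],arm.nose_length)
s=telemetry.read_state()
a=inn((547,147));print(a)
p=w(a[0]-66.6-22,a[1]); print(p)
print(delta(s["position"],s["ee_rot"],[*p,90]))
E
```

```text
['IKError', 'nose_length'] 22.0
[-278.6278176   -77.53411673]
[557.79762383 234.93958904]
(array([ 16.69, -39.56,  14.33]), array([0.   , 0.   , 1.233]))
```

{"fn": "apply_moves", "kwargs": {"steps": [{"hand": 1, "xyz": [16.7, -39.6, 0], "delta_rot": [0, 0, 1.233]}, {"hand": 1, "xyz": [16.7, -39.6, 0], "delta_rot": [0, 0, 1.233]}, {"hand": 1, "xyz": [16.7, -39.6, 0], "delta_rot": [0, 0, 1.233]}, {"hand": 1, "xyz": [16.7, -39.6, 0], "delta_rot": [0, 0, 1.233]}, {"hand": 1, "xyz": [16.7, -39.6, 0], "delta_rot": [0, 0, 1.233]}, {"hand": 1, "xyz": [16.7, -39.6, 0], "delta_rot": [0, 0, 1.233]}, {"hand": 1, "xyz": [16.7, -39.6, 0], "delta_rot": [0, 0, 1.233]}, {"hand": 1, "xyz": [16.7, -39.6, 0], "delta_rot": [0, 0, 1.233]}, {"hand": 1, "xyz": [16.7, -39.6, 0], "delta_rot": [0, 0, 1.233]}, {"hand": 1, "xyz": [16.7, -39.6, 0], "delta_rot": [0, 0, 1.233]}, {"hand": 1, "xyz": [16.7, -39.6, 0], "delta_rot": [0, 0, 1.233]}, {"hand": 1, "xyz": [16.7, -39.6, 0], "delta_rot": [0, 0, 1.233]}]}}

```text
clock: 2.45
position: [559.8, 231.9, 232.9]
ee_rot: [0.063, 0.998, -0.0, -0.0]
contact_force: [0.6, -0.1, -0.3]
gripper_width: 85.4
```

{"fn": "apply_moves", "kwargs": {"steps": [{"hand": 1, "xyz": [0, 0, 4], "delta_rot": [0, 0, 0]}, {"hand": 1, "xyz": [0, 0, 8], "delta_rot": [0, 0, 0]}, {"hand": 1, "xyz": [0, 0, 11], "delta_rot": [0, 0, 0]}, {"hand": 1, "xyz": [0, 0, 13.5], "delta_rot": [0, 0, 0]}, {"hand": 1, "xyz": [0, 0, 13.5], "delta_rot": [0, 0, 0]}]}}

```text
clock: 2.87
position: [554.0, 233.6, 92.6]
ee_rot: [0.061, 0.998, -0.003, -0.005]
contact_force: [-0.7, -0.2, 0.2]
gripper_width: 85.2
```

```bash
python3 - <<'E'
from h import *
from bench import telemetry,get_image,nets
s=telemetry.read_state(); print(s["position"],inn(s["position"]),s["joints"].round(2),s["contact_force"].round(1))
print(delta(s["position"],s["ee_rot"],[*s["position"][:2],32]))
for n in ["wrist","scene","top"]:
    p=get_image(n); cv2.imwrite(f"pics/{n}1.png",p["frame"])
    print(n,[(r["xyz"],r["confidence"]) for r in nets.pinpoint(p,"ashtray")][:1],[(r["xyz"],r["confidence"]) for r in nets.pinpoint(p,"intake")][:1])
E
```

```text
[553.99655404 233.60659167  92.57861964] [-365.44152232  -81.14440241] [ 0.67  0.48 -0.22 -0.   -0.88 -0.79] [-0.7 -0.2  0.2]
(array([-0.06,  0.04,  6.06]), array([-0.007, -0.009,  0.001]))
wrist [([541.3, 144.2, 0.6], 0.89)] []
scene [([544.1, 145.1, 0.4], 0.71)] [([363.9, 72.6, 0.3], 0.64)]
top [([546.7, 152.4, 0.0], 0.66)] [([588.9, -141.6, 2.7], 0.94)]
```

View wrist.

View pics/wrist1.png

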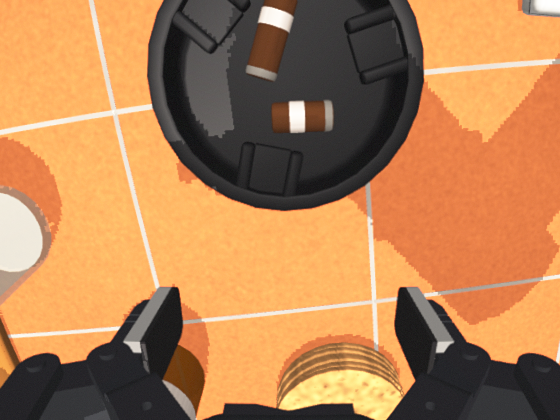

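View pics/scene1.png

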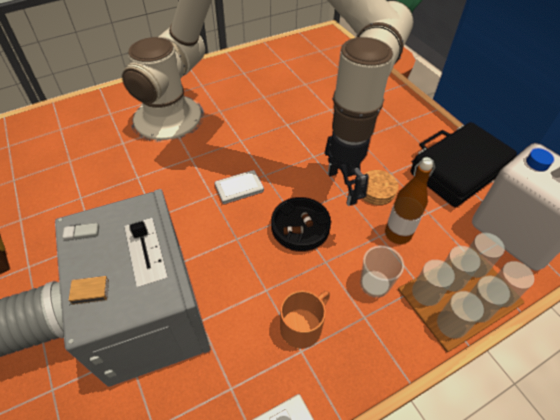

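The ashtray's centre (286,70) lines up with the middle of the fingers (x≈287). I'll descend behind it.

{"fn": "apply_moves", "kwargs": {"steps": [{"hand": 1, "xyz": [0, 0, 2.5], "delta_rot": [0, 0, 0]}, {"hand": 1, "xyz": [0, 0, 4.5], "delta_rot": [0, 0, 0]}, {"hand": 1, "xyz": [0, 0, 5.8], "delta_rot": [0, 0, 0]}, {"hand": 1, "xyz": [0, 0, 5.8], "delta_rot": [0, 0, 0]}, {"hand": 1, "xyz": [0, -0.4, 5.8], "delta_rot": [0, 0, 0]}, {"hand": 1, "xyz": [0, -0.8, 5.8], "delta_rot": [0, 0, 0]}, {"hand": 1, "xyz": [0, -1.2, 5.8], "delta_rot": [0, 0, 0]}, {"hand": 1, "xyz": [0, -1.2, 5.8], "delta_rot": [0, 0, 0]}]}}

```text
clock: 3.98
position: [557.0, 222.2, 41.6]
ee_rot: [0.061, 0.998, 0.001, 0.001]
contact_force: [-0.8, -0.2, -0.2]
gripper_width: 85.2
```

```bash
python3 - <<'E'
from h import *
from bench import telemetry,get_image,nets
s=telemetry.read_state(); print(s["position"],inn(s["position"]),s["contact_force"].round(1),R.from_quat(s["ee_rot"]).as_matrix().round(3))
p=get_image("wrist"); cv2.imwrite(f"pics/w2.png",p["frame"])
print([(r["xyz"],r["confidence"]) for r in nets.pinpoint(p,"ashtray")][:1])
E
```

```text
[556.95700808 222.21954557  41.55127085] [-354.50014212  -76.81828331] [-0.8 -0.2 -0.2] [[-0.992  0.123  0.001]
 [ 0.123  0.992  0.001]
 [-0.001  0.001 -1.   ]]
[([543.3, 146.5, -0.7], 0.82)]
```

View pics/w2.png

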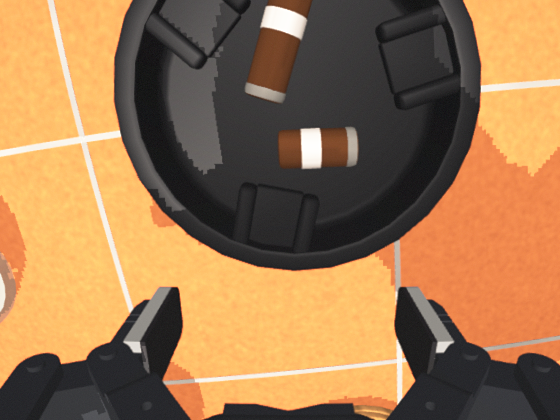

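{"fn": "apply_moves", "kwargs": {"steps": [{"hand": 1, "xyz": [0.3, 0, 0.5], "delta_rot": [0, 0, 0]}, {"hand": 1, "xyz": [0.3, 0, 1.0], "delta_rot": [0, 0, 0]}, {"hand": 1, "xyz": [0.3, -0.3, 1.0], "delta_rot": [0, 0, 0]}, {"hand": 1, "xyz": [0.3, -0.6, 1.0], "delta_rot": [0, 0, 0]}, {"hand": 1, "xyz": [0.3, -0.9, 1.0], "delta_rot": [0, 0, 0]}, {"hand": 1, "xyz": [0.3, -1.2, 1.0], "delta_rot": [0, 0, 0]}, {"hand": 1, "xyz": [0.3, -1.5, 1.0], "delta_rot": [0, 0, 0]}, {"hand": 1, "xyz": [0.3, -1.8, 1.0], "delta_rot": [0, 0, 0]}, {"hand": 1, "xyz": [0.3, -2.1, 1.0], "delta_rot": [0, 0, 0]}, {"hand": 1, "xyz": [0.3, -2.1, 1.0], "delta_rot": [0, 0, 0]}]}}

```text
clock: 4.92
position: [551.0, 201.7, 30.4]
ee_rot: [0.061, 0.998, -0.0, -0.0]
contact_force: [-0.2, 0.4, -0.2]
gripper_width: 85.3
```

```bash
cat > look.py <<'E'
import sys
from h import *
from bench import telemetry,get_image,nets
s=telemetry.read_state(); print(s["clock"],s["position"].round(1),inn(s["position"]).round(1),s["contact_force"].round(1),s["gripper_width"])
for n in sys.argv[2:]:
    p=get_image(n); cv2.imwrite(f"pics/{n}{sys.argv[1]}.png",p["frame"])
    r=nets.pinpoint(p,"ashtray")
    if r: print(n,r[0]["xyz"],inn(r[0]["xyz"]).round(1),r[0]["confidence"])
E
python3 look.py 3 wrist scene top
```

```text
4.9167 [551.  201.7  30.4] [-333.4  -80.3] [-0.2  0.4 -0.2] 85.26626281119646
wrist [543.1, 145.9, -3.1] [-277.1  -81.3] 0.92
scene [546.3, 142.3, -1.5] [-273.9  -77.7] 0.8
top [545.8, 153.4, 1.8] [-284.8  -79.5] 0.92
```

View pics/wrist3.png

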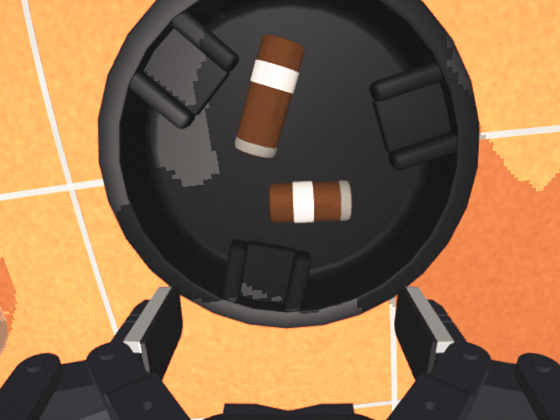

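{"fn": "apply_moves", "kwargs": {"steps": [{"hand": 1, "xyz": [0, -0.3, 0], "delta_rot": [0, 0, 0]}, {"hand": 1, "xyz": [0, -0.6, 0], "delta_rot": [0, 0, 0]}, {"hand": 1, "xyz": [0, -0.9, 0], "delta_rot": [0, 0, 0]}, {"hand": 1, "xyz": [0, -1.2, 0], "delta_rot": [0, 0, 0]}, {"hand": 1, "xyz": [0, -1.6, 0], "delta_rot": [0, 0, 0]}, {"hand": 1, "xyz": [0, -2.0, 0], "delta_rot": [0, 0, 0]}, {"hand": 1, "xyz": [-0.1, -2.4, 0], "delta_rot": [0, 0, 0]}, {"hand": 1, "xyz": [-0.3, -2.9, 0], "delta_rot": [0, 0, 0]}, {"hand": 1, "xyz": [-0.5, -3.4, 0], "delta_rot": [0, 0, 0]}, {"hand": 1, "xyz": [-0.7, -3.9, 0], "delta_rot": [0, 0, 0]}, {"hand": 1, "xyz": [-0.9, -4.4, 0], "delta_rot": [0, 0, 0]}]}}

```text
clock: 6.13
position: [554.9, 156.9, 30.3]
ee_rot: [0.061, 0.998, 0.0, 0.0]
contact_force: [0.5, 0.0, -0.2]
gripper_width: 85.6
```

```bash
python3 look.py 4 wrist scene top
```

```text
6.1333 [554.9 156.9  30.3] [-289.4  -70.9] [ 0.5  0.  -0.2] 85.55694240985252
wrist [539.7, 147.2, -0.5] [-277.9  -84.8] 0.9
scene [546.0, 145.0, 1.7] [-276.5  -78.3] 0.94
top [548.3, 151.0, 0.6] [-282.8  -76.7] 0.85
```

View pics/wrist4.png

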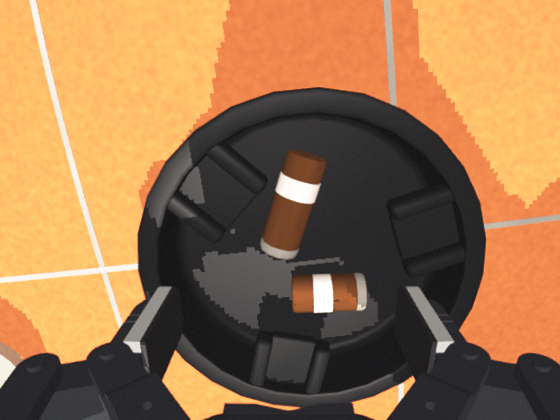

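```bash
python3 - <<'E'
import cv2
a=cv2.imread("pics/scene4.png")[110:280,230:440]; cv2.imwrite("pics/s4c.png",cv2.resize(a,None,fx=3.5,fy=3.5,interpolation=cv2.INTER_CUBIC))
E
```

```text
(no output)
```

View pics/s4c.png

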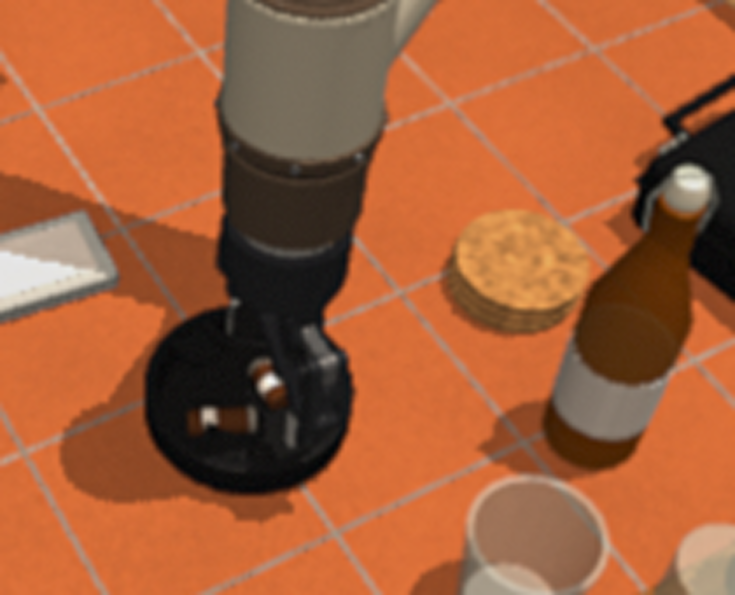

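```bash
python3 - <<'E'
from h import *
from bench import telemetry,get_image
p=get_image("wrist"); s=telemetry.read_state()
print(p["origin"],s["position"],s["joints"].round(3))
for a,b in (((180,288),(398,288)),((182,345),(396,345))):
    o,d1=ray(p,a);o,d2=ray(p,b)
    for wd in (s["gripper_width"],):
        t=wd/np.linalg.norm(d1-d2); P=o+t*d1;Q=o+t*d2; print(wd,P.round(1),Q.round(1),inn(P).round(1),inn(Q).round(1))
E
```

```text
[543.74206725  77.46400507 170.36434129] [554.66491704 157.74815019  30.3291037 ] [ 0.558  0.525 -0.348  0.    -0.697 -0.68 ]
85.58492126621371 [594.7 144.6  40.2] [509.7 155.1  40.3] [-282.1  -30. ] [-282.1 -115.5]
85.58492126621371 [597.4 167.1  46.1] [512.5 177.5  46.1] [-304.7  -30. ] [-304.7 -115.5]
```

The fingers are over the tray (tips near (170,290) and (400,290) in the wrist view) and the contact force is zero. With the hand open, the tips sit about z≈40, above the 38 mm rim, so they passed over the tray without touching it. I'll lift, back off and then go lower.

{"fn": "apply_moves", "kwargs": {"steps": [{"hand": 1, "xyz": [0, 0, -1.5], "delta_rot": [0, 0, 0]}, {"hand": 1, "xyz": [0, 0, -3], "delta_rot": [0, 0, 0]}, {"hand": 1, "xyz": [0, 0, -3], "delta_rot": [0, 0, 0]}, {"hand": 1, "xyz": [0.4, 2.5, -3], "delta_rot": [0, 0, 0]}, {"hand": 1, "xyz": [0.9, 5, -3], "delta_rot": [0, 0, 0]}, {"hand": 1, "xyz": [0.9, 7.5, -3], "delta_rot": [0, 0, 0]}, {"hand": 1, "xyz": [0.9, 7.8, -3], "delta_rot": [0, 0, 0]}, {"hand": 1, "xyz": [0.9, 7.8, -1], "delta_rot": [0, 0, 0]}, {"hand": 1, "xyz": [0.9, 7.8, 0], "delta_rot": [0, 0, 0]}, {"hand": 1, "xyz": [0.9, 7.8, 0.5], "delta_rot": [0, 0, 0]}, {"hand": 1, "xyz": [0.9, 7.8, 0.5], "delta_rot": [0, 0, 0]}]}}

```text
clock: 7.4
position: [554.0, 234.8, 23.4]
ee_rot: [0.061, 0.998, -0.001, -0.002]
contact_force: [0.1, -0.9, 0.4]
gripper_width: 85.1
```

```bash
python3 look.py 5 wrist scene top;python3 - <<'E'
import cv2
a=cv2.imread("pics/scene5.png")[110:280,230:440]; cv2.imwrite("pics/s5c.png",cv2.resize(a,None,fx=3.5,fy=3.5,interpolation=cv2.INTER_CUBIC))
E
```

```text
7.4 [554.  234.8  23.4] [-366.6  -81.3] [ 0.1 -0.9  0.4] 85.06702207424935
wrist [544.7, 146.4, -1.0] [-277.8  -79.7] 0.84
scene [544.9, 143.6, -3.9] [-275.   -79.2] 0.56
top [546.6, 150.2, 1.0] [-281.8  -78.3] 0.86
```

View pics/s5c.png

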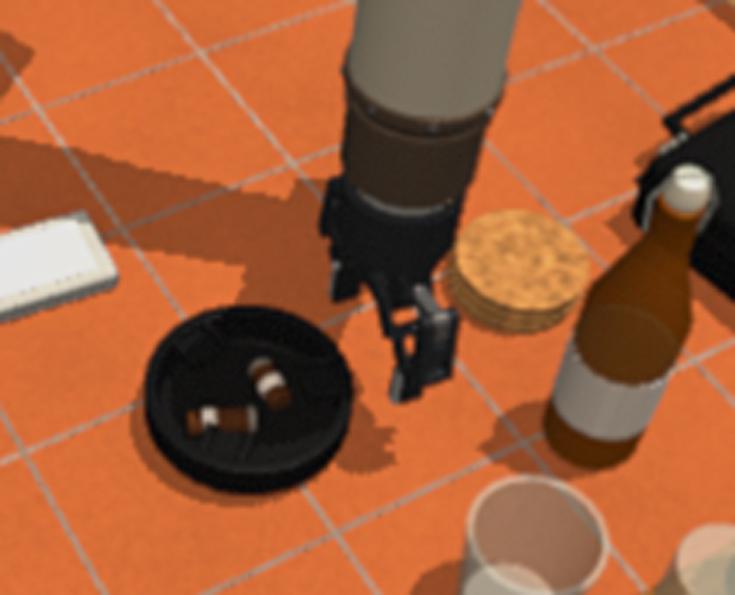

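View pics/wrist5.png

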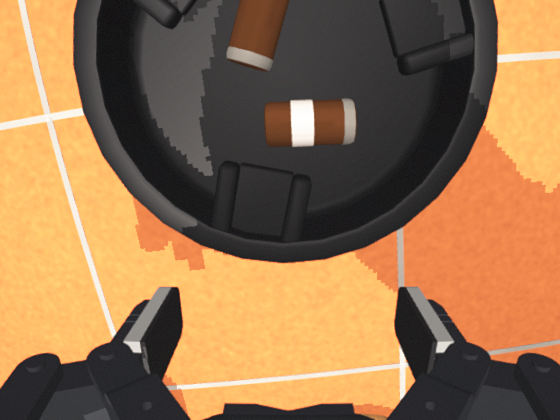

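```bash
python3 - <<'E'
from h import *
from bench import get_image
p=get_image("scene")
o,d=ray(p,(395/3.5+230,400/3.5+110))
for z in (0,10,20,30,40): P=onz(p,(395/3.5+230,400/3.5+110),z); print(z,P.round(1),inn(P).round(1))
P=onz(p,(225/3.5+230,432/3.5+110),0);print(P)
E
```

```text
0 [578.5 241.6   0. ] [-376.4  -57.8]
10 [584.1 236.4  10. ] [-371.8  -51.6]
20 [589.6 231.1  20. ] [-367.3  -45.5]
30 [595.1 225.9  30. ] [-362.8  -39.4]
40 [600.7 220.7  40. ] [-358.3  -33.2]
[547.25624583 125.36914962   0.        ]
```

{"fn": "apply_moves", "kwargs": {"steps": [{"hand": 1, "xyz": [0, 0, 0.5], "delta_rot": [0, 0, 0]}, {"hand": 1, "xyz": [0, 0, 1.0], "delta_rot": [0, 0, 0]}, {"hand": 1, "xyz": [0, 0, 1.0], "delta_rot": [0, 0, 0]}, {"hand": 1, "xyz": [0, 0, 1.0], "delta_rot": [0, 0, 0]}]}}

```text
clock: 8.08
position: [554.9, 235.8, 14.7]
ee_rot: [0.061, 0.998, -0.0, -0.0]
contact_force: [0.6, -0.5, -0.5]
gripper_width: 85.1
```

```bash
python3 look.py 6 scene;python3 - <<'E'
import cv2
a=cv2.imread("pics/scene6.png")[170:250,290:400]; cv2.imwrite("pics/s6c.png",cv2.resize(a,None,fx=7,fy=7,interpolation=cv2.INTER_CUBIC))
E
```

```text
8.0833 [554.9 235.8  14.7] [-367.7  -80.5] [ 0.6 -0.5 -0.5] 85.11211572431975
scene [545.2, 144.0, 1.2] [-275.4  -79. ] 0.67
```

View pics/s6c.png

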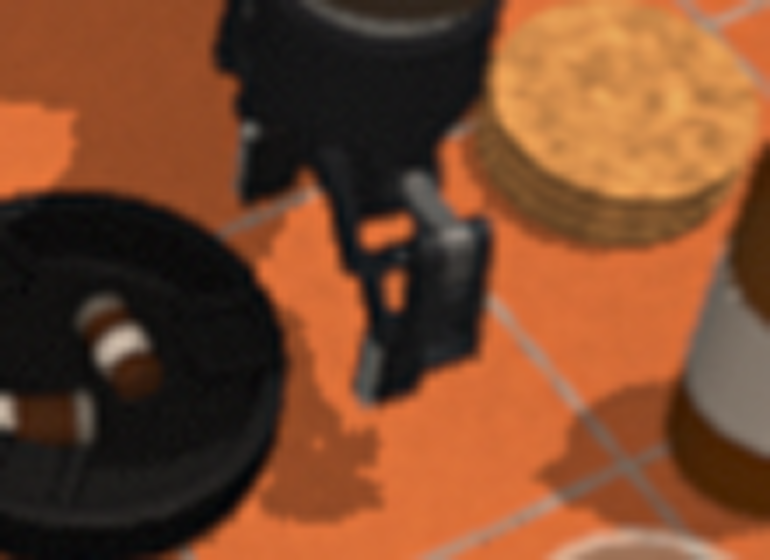

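{"fn": "apply_moves", "kwargs": {"steps": [{"hand": 1, "xyz": [0, 0, 0.3], "delta_rot": [0, 0, 0]}, {"hand": 1, "xyz": [0, 0, 0.5], "delta_rot": [0, 0, 0]}, {"hand": 1, "xyz": [0, -0.4, 0.5], "delta_rot": [0, 0, 0]}, {"hand": 1, "xyz": [0, -0.8, 0.5], "delta_rot": [0, 0, 0]}, {"hand": 1, "xyz": [0, -1.2, 0.5], "delta_rot": [0, 0, 0]}, {"hand": 1, "xyz": [0, -1.6, 0.5], "delta_rot": [0, 0, 0]}, {"hand": 1, "xyz": [0, -2.0, 0.5], "delta_rot": [0, 0, 0]}, {"hand": 1, "xyz": [0, -2.4, 0.5], "delta_rot": [0, 0, 0]}, {"hand": 1, "xyz": [0, -2.8, 0.5], "delta_rot": [0, 0, 0]}, {"hand": 1, "xyz": [0, -3.2, 0.5], "delta_rot": [0, 0, 0]}, {"hand": 1, "xyz": [0, -3.6, 0.5], "delta_rot": [0, 0, 0]}, {"hand": 1, "xyz": [0, -4.0, 0.5], "delta_rot": [0, 0, 0]}]}}

```text
clock: 9.18
position: [550.7, 196.4, 10.5]
ee_rot: [0.061, 0.998, 0.0, 0.0]
contact_force: [0.9, 1.6, -1.2]
gripper_width: 85.2
```

```bash
python3 look.py 7 wrist scene
```

```text
9.1833 [550.7 196.4  10.5] [-328.1  -79.9] [ 0.9  1.6 -1.2] 85.17628635620092
wrist [542.8, 133.9, 0.5] [-265.1  -80.1] 0.69
scene [548.1, 126.9, 1.4] [-258.8  -74. ] 0.94
```

View pics/wrist7.png

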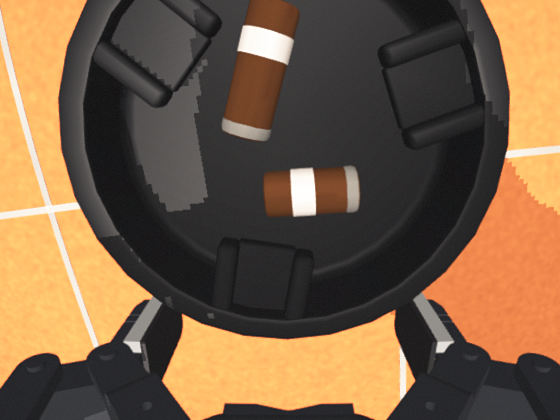

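The tray is now cradled and sliding at about 2 N. Next I'll push it diagonally toward the intake's centre line.

{"fn": "apply_moves", "kwargs": {"steps": [{"hand": 1, "xyz": [-0.2, -0.6, 0], "delta_rot": [0, 0, 0]}, {"hand": 1, "xyz": [-0.5, -1.2, 0], "delta_rot": [0, 0, 0]}, {"hand": 1, "xyz": [-0.8, -1.8, 0], "delta_rot": [0, 0, 0]}, {"hand": 1, "xyz": [-1.1, -2.4, 0], "delta_rot": [0, 0, 0]}, {"hand": 1, "xyz": [-1.4, -3.0, 0], "delta_rot": [0, 0, 0]}, {"hand": 1, "xyz": [-1.7, -3.6, 0], "delta_rot": [0, 0, 0]}, {"hand": 1, "xyz": [-2.0, -4.2, 0], "delta_rot": [0, 0, 0]}, {"hand": 1, "xyz": [-2.3, -4.8, 0], "delta_rot": [0, 0, 0]}, {"hand": 1, "xyz": [-2.6, -5.4, 0], "delta_rot": [0, 0, 0]}, {"hand": 1, "xyz": [-2.9, -6.0, 0], "delta_rot": [0, 0, 0]}, {"hand": 1, "xyz": [-3.2, -6.6, 0], "delta_rot": [0, 0, 0]}, {"hand": 1, "xyz": [-3.5, -7.2, 0], "delta_rot": [0, 0, 0]}]}}

```text
clock: 10.38
position: [576.5, 120.0, 10.3]
ee_rot: [0.061, 0.998, -0.0, -0.0]
contact_force: [0.1, 2.9, 1.1]
gripper_width: 85.2
```

```bash
python3 look.py 8 wrist scene
```

```text
10.3833 [576.5 120.   10.3] [-255.4  -45. ] [0.1 2.9 1.1] 85.18098915633792
wrist [569.3, 56.3, -1.3] [-191.3  -44.3] 0.68
scene [571.7, 55.2, 0.1] [-190.5  -41.8] 0.73
```

View pics/wrist8.png

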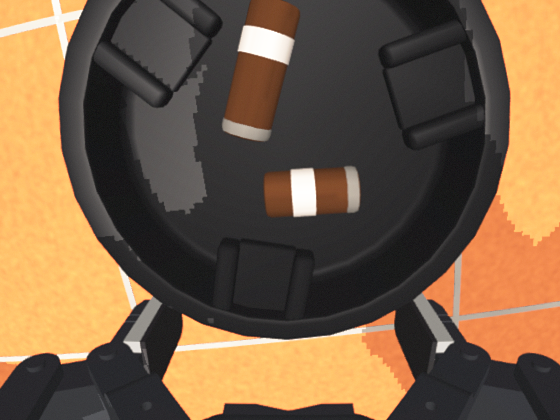

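{"fn": "apply_moves", "kwargs": {"steps": [{"hand": 1, "xyz": [-0.4, -0.65, 0], "delta_rot": [0, 0, 0]}, {"hand": 1, "xyz": [-0.75, -1.3, 0], "delta_rot": [0, 0, 0]}, {"hand": 1, "xyz": [-1.1, -1.95, 0], "delta_rot": [0, 0, 0]}, {"hand": 1, "xyz": [-1.5, -2.6, 0], "delta_rot": [0, 0, 0]}, {"hand": 1, "xyz": [-1.9, -3.25, 0], "delta_rot": [0, 0, 0]}, {"hand": 1, "xyz": [-2.25, -3.9, 0], "delta_rot": [0, 0, 0]}, {"hand": 1, "xyz": [-2.6, -4.55, 0], "delta_rot": [0, 0, 0]}, {"hand": 1, "xyz": [-3.0, -5.2, 0], "delta_rot": [0, 0, 0]}, {"hand": 1, "xyz": [-3.4, -5.85, 0], "delta_rot": [0, 0, 0]}, {"hand": 1, "xyz": [-3.8, -6.5, 0], "delta_rot": [0, 0, 0]}, {"hand": 1, "xyz": [-4.2, -7.0, 0], "delta_rot": [0, 0, 0]}, {"hand": 1, "xyz": [-4.5, -7.4, 0], "delta_rot": [0, 0, 0]}]}}

```text
clock: 11.58
position: [612.2, 40.8, 10.2]
ee_rot: [0.061, 0.998, -0.0, -0.0]
contact_force: [-1.3, 1.5, -1.1]
gripper_width: 85.7
```

```bash
python3 look.py 9 wrist scene top
```

```text
11.5833 [612.2  40.8  10.2] [-181.2    0.2] [-1.3  1.5 -1.1] 85.67517747687623
wrist [604.3, -23.7, -1.5] [-1.162e+02  1.000e-01] 0.59
scene [609.5, -22.7, -1.7] [-117.8    5.2] 0.86
top [749.2, 216.5, 0.8] [-372.3  114.7] 0.19
```

View pics/wrist9.png

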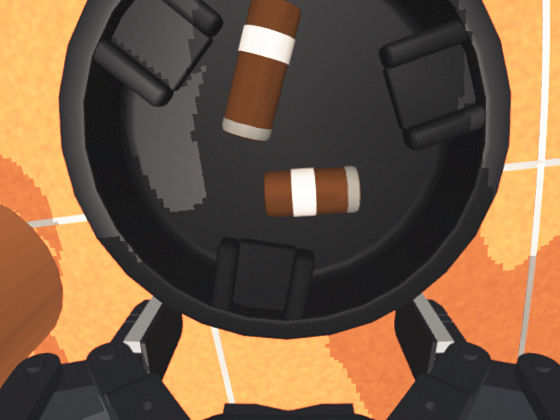

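View pics/top9.png

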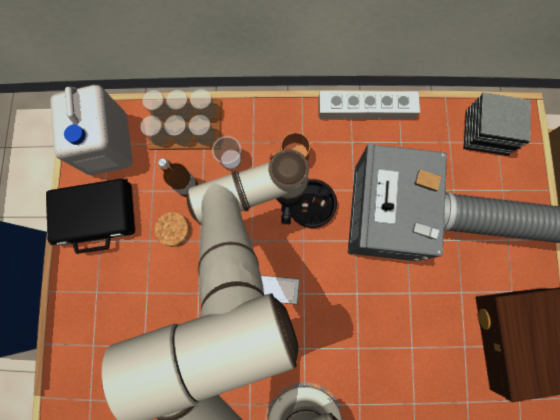

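{"fn": "apply_moves", "kwargs": {"steps": [{"hand": 1, "xyz": [0, -0.5, 0], "delta_rot": [0, 0, 0]}, {"hand": 1, "xyz": [0, -1.0, 0], "delta_rot": [0, 0, 0]}, {"hand": 1, "xyz": [0, -1.5, 0], "delta_rot": [0, 0, 0]}, {"hand": 1, "xyz": [0, -2.0, 0], "delta_rot": [0, 0, 0]}, {"hand": 1, "xyz": [0, -2.4, 0], "delta_rot": [0, 0, 0]}, {"hand": 1, "xyz": [0, -2.8, 0], "delta_rot": [0, 0, 0]}, {"hand": 1, "xyz": [0, -3.1, 0], "delta_rot": [0, 0, 0]}, {"hand": 1, "xyz": [0, -3.4, 0], "delta_rot": [0, 0, 0]}, {"hand": 1, "xyz": [0, -3.6, 0], "delta_rot": [0, 0, 0]}, {"hand": 1, "xyz": [0, -3.6, 0], "delta_rot": [0, 0, 0]}]}}

```text
clock: 12.72
position: [607.7, 5.5, 10.5]
ee_rot: [0.061, 0.998, -0.0, 0.0]
contact_force: [-0.4, 0.6, 1.4]
gripper_width: 85.2
```

```bash
python3 look.py 10 scene top; python3 - <<'E'
import cv2
for n,(y0,y1,x0,x1) in (("scene",(150,330,90,290)),("top",(130,270,270,450))):
    a=cv2.imread(f"pics/{n}10.png")[y0:y1,x0:x1]; cv2.imwrite(f"pics/{n}10c.png",cv2.resize(a,None,fx=3.3,fy=3.3,interpolation=cv2.INTER_CUBIC))
E
```

```text
12.7167 [607.7   5.5  10.5] [-145.6   -0. ] [-0.4  0.6  1.4] 85.22635776953356
scene [599.9, -60.7, 0.3] [-78.9   0.3] 0.72
top [604.4, -54.4, 2.8] [-85.7   4. ] 0.63
```

View pics/scene10c.png

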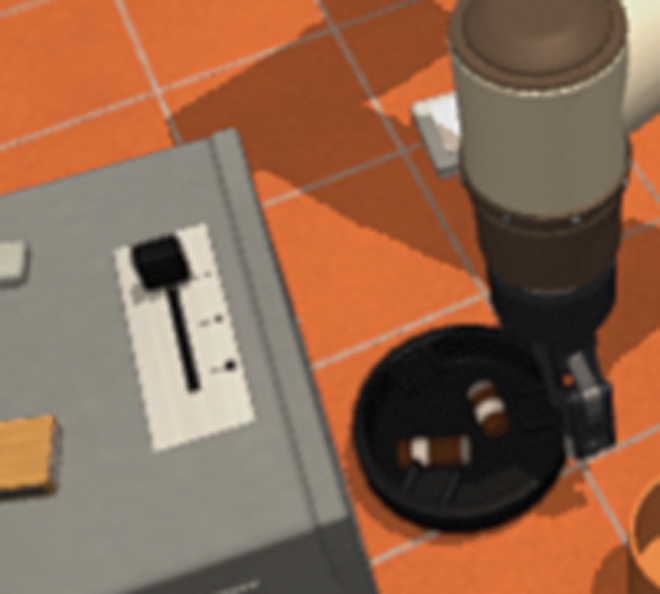

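View pics/top10c.png

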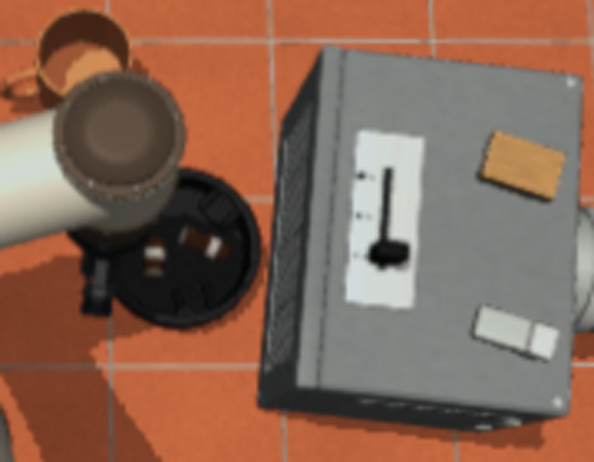

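{"fn": "apply_moves", "kwargs": {"steps": [{"hand": 1, "xyz": [0, -0.25, 0], "delta_rot": [0, 0, 0]}, {"hand": 1, "xyz": [0, -0.5, 0], "delta_rot": [0, 0, 0]}, {"hand": 1, "xyz": [0, -0.7, 0], "delta_rot": [0, 0, 0]}, {"hand": 1, "xyz": [0, -0.85, 0], "delta_rot": [0, 0, 0]}, {"hand": 1, "xyz": [0, -0.95, 0], "delta_rot": [0, 0, 0]}, {"hand": 1, "xyz": [0, -0.95, 0], "delta_rot": [0, 0, 0]}]}}

```text
clock: 13.42
position: [606.3, -3.7, 10.2]
ee_rot: [0.061, 0.998, -0.0, -0.0]
contact_force: [0.0, 1.4, 0.5]
gripper_width: 85.4
```

{"fn": "apply_moves", "kwargs": {"steps": [{"hand": 1, "xyz": [0, -0.1, 0], "delta_rot": [0, 0, 0]}, {"hand": 1, "xyz": [0, -0.2, 0], "delta_rot": [0, 0, 0]}, {"hand": 1, "xyz": [0, -0.2, 0], "delta_rot": [0, 0, 0]}]}}

```text
clock: 13.67
position: [606.4, -4.2, 10.3]
ee_rot: [0.061, 0.998, 0.001, 0.0]
contact_force: [-0.4, 7.6, -0.1]
gripper_width: 85.3
```

```bash
python3 look.py 11 scene; python3 - <<'E'
import cv2
for n,(y0,y1,x0,x1) in (("scene",(230,330,150,290)),):
    a=cv2.imread(f"pics/{n}11.png")[y0:y1,x0:x1]; cv2.imwrite(f"pics/{n}11c.png",cv2.resize(a,None,fx=5,fy=5,interpolation=cv2.INTER_CUBIC))
E
```

```text
13.6667 [606.4  -4.2  10.3] [-135.8   -0.2] [-0.4  7.6 -0.1] 85.27151324126751
scene [603.5, -70.5, 0.2] [-69.6   5.1] 0.81
```

View pics/scene11c.png

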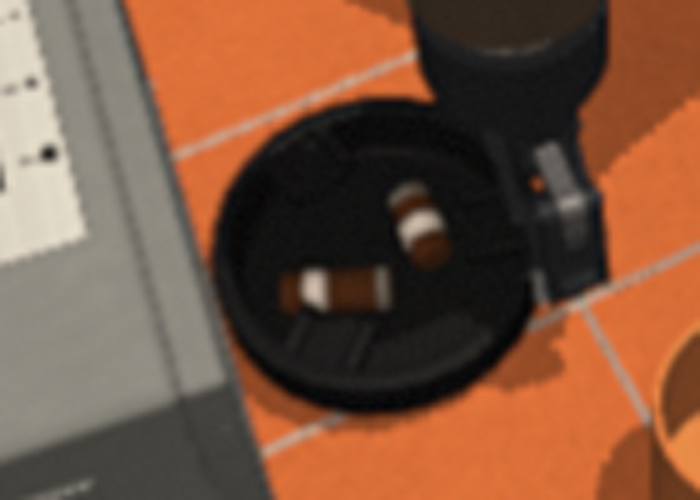

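The push force rose from about 1.5 N to 7.6 N exactly where the front should be, so the tray is in contact. I'll back straight off and lift.

{"fn": "apply_moves", "kwargs": {"steps": [{"hand": 1, "xyz": [0, 0.4, 0], "delta_rot": [0, 0, 0]}, {"hand": 1, "xyz": [0, 1.4, 0], "delta_rot": [0, 0, 0]}, {"hand": 1, "xyz": [0, 3.5, 0], "delta_rot": [0, 0, 0]}, {"hand": 1, "xyz": [0, 6, 0], "delta_rot": [0, 0, 0]}, {"hand": 1, "xyz": [0, 6, 0], "delta_rot": [0, 0, 0]}, {"hand": 1, "xyz": [0, 6, -4], "delta_rot": [0, 0, 0]}, {"hand": 1, "xyz": [0, 6, -8], "delta_rot": [0, 0, 0]}, {"hand": 1, "xyz": [0, 6, -12], "delta_rot": [0, 0, 0]}, {"hand": 1, "xyz": [0, 6, -16], "delta_rot": [0, 0, 0]}, {"hand": 0, "xyz": [0, 6, -20], "delta_rot": [0, 0, 0]}, {"hand": 0, "xyz": [0, 6, -24], "delta_rot": [0, 0, 0]}, {"hand": 0, "xyz": [0, 6, -27], "delta_rot": [0, 0, 0]}]}}

```text
clock: 14.77
position: [613.7, 53.6, 284.4]
ee_rot: [0.061, 0.998, 0.0, 0.002]
contact_force: [1.2, 1.0, 0.4]
gripper_width: 51.3
```

{"fn": "apply_moves", "kwargs": {"steps": [{"hand": 0, "xyz": [3, 0, 0], "delta_rot": [0, 0, 0]}, {"hand": 0, "xyz": [6, 0, 0], "delta_rot": [0, 0, 0]}, {"hand": 0, "xyz": [6, 0, 0], "delta_rot": [0, 0, 0]}, {"hand": 0, "xyz": [6, 0, 0], "delta_rot": [0, 0, 0]}]}}

```text
clock: 15.1
position: [552.5, 61.1, 280.9]
ee_rot: [0.061, 0.998, -0.0, 0.0]
contact_force: [0.2, -0.5, 0.5]
gripper_width: 0.8
```

```bash
python3 look.py 12 scene top wrist; python3 - <<'E'
import cv2
for n,(y0,y1,x0,x1) in (("scene",(190,370,50,250)),("top",(130,270,270,450))):
    a=cv2.imread(f"pics/{n}12.png")[y0:y1,x0:x1]; cv2.imwrite(f"pics/{n}12c.png",cv2.resize(a,None,fx=3.3,fy=3.3,interpolation=cv2.INTER_CUBIC))
E
```

```text
15.1 [552.5  61.1 280.9] [-194.1  -61.6] [ 0.2 -0.5  0.5] 0.8138783509386391
scene [601.1, -71.2, 4.1] [-68.6   2.8] 0.86
top [603.2, -64.3, 1.5] [-75.8   4. ] 0.83
wrist [596.3, -68.2, -2.6] [-71.   -2.4] 0.88
```

View pics/scene12c.png

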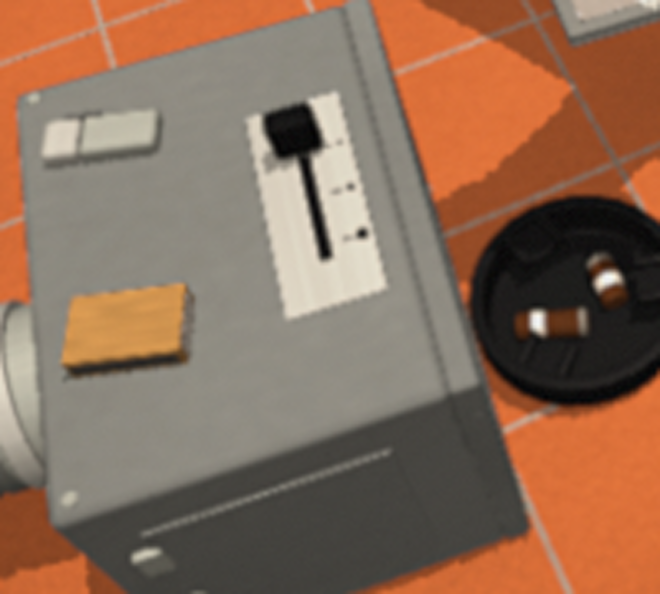

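View pics/top12c.png

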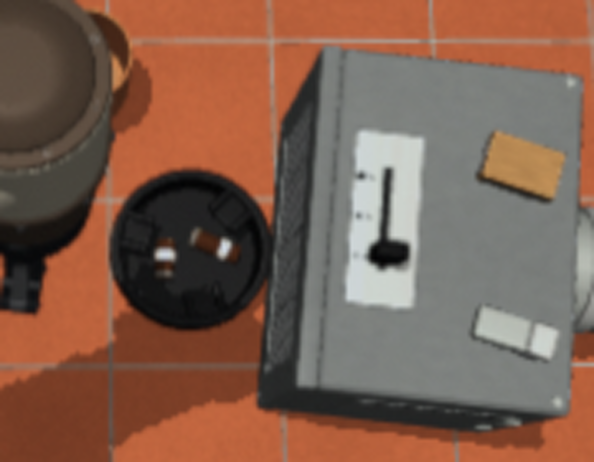

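View pics/wrist12.png

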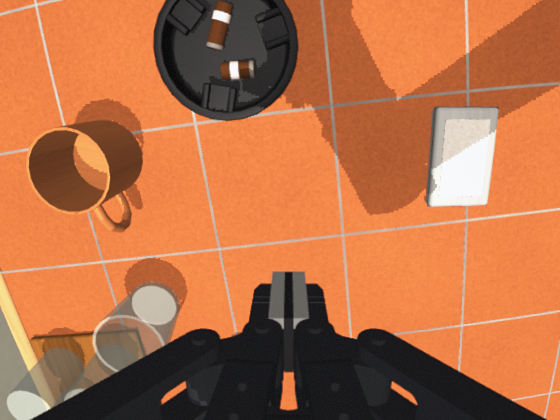

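```bash
python3 - <<'E'
from h import *
from bench import telemetry,get_image,nets
s=telemetry.read_state(); p=get_image("wrist"); Rt=R.from_quat(s["ee_rot"])
for uv in ((288,272),(272,272),(305,272),(288,345)):
    o,d=ray(p,uv); o=Rt.inv().apply(o-s["position"]); d=Rt.inv().apply(d)
    print(uv,[(y,(o+d*(y-o[1])/d[1]).round(1)) for y in (-11,0,11)])
for n in ("top","scene"):
    p=get_image(n); m=nets.outline_of(p,"ashtray")[0]["pixels"]
    from scipy.optimize import minimize
    def mask(q):
        a=np.linspace(0,2*np.pi,60); P=[np.c_[q[0]+r*np.cos(a),q[1]+r*np.sin(a),z+0*a] for r,z in ((70,38),(70,10),(64,0))]
        h=cv2.convexHull((proj(p,np.vstack(P))*16).astype(np.int32)); im=np.zeros((420,560),np.uint8); cv2.fillConvexPoly(im,h,1,cv2.LINE_8,4); return im>0
    def cost(q): k=mask(q); return 1-(k&m).sum()/(k|m).sum()
    r=minimize(cost,[600,-69],method="Nelder-Mead",options=dict(initial_simplex=[[590,-75],[610,-72],[600,-60]]))
    print(n,r.x,inn(r.x),r.fun)
E
```

```text
(288, 272) [(-11, array([  1.2, -11. ,  -1.5])), (0, array([ 1.2,  0. , 20.3])), (11, array([ 1.2, 11. , 42.1]))]
(272, 272) [(-11, array([ -5.4, -11. ,  -1.5])), (0, array([-6.4,  0. , 20.3])), (11, array([-7.4, 11. , 42.1]))]
(305, 272) [(-11, array([  8.1, -11. ,  -1.5])), (0, array([ 9.2,  0. , 20.3])), (11, array([10.3, 11. , 42. ]))]
(288, 345) [(-11, array([  1.1, -11. , -48.6])), (0, array([  1.2,   0. , -34.2])), (11, array([  1.2,  11. , -19.8]))]
top [601.82004051 -67.71934096] [-72.18984439   3.04500861] 0.06338028169014087
scene [596.71336812 -69.800485  ] [-69.50186607  -1.76997177] 0.04955456570155903
```

The tray is in contact and centred to within about 1–2 mm in both views. The knob is still at off. Next I'll put the shut fingertips beside the knob's -y face.

{"fn": "apply_moves", "kwargs": {"steps": [{"hand": 0, "xyz": [0.6, -4, 0], "delta_rot": [0, 0, 0]}, {"hand": 0, "xyz": [0.6, -8, 0], "delta_rot": [0, 0, 0]}, {"hand": 0, "xyz": [0.6, -12, 0], "delta_rot": [0, 0, 0]}, {"hand": 0, "xyz": [0.6, -16, 0], "delta_rot": [0, 0, 0]}, {"hand": 0, "xyz": [0.6, -20, 0], "delta_rot": [0, 0, 0]}, {"hand": 0, "xyz": [0.6, -23, 0], "delta_rot": [0, 0, 0]}, {"hand": 0, "xyz": [0.6, -24.9, 0], "delta_rot": [0, 0, 0]}, {"hand": 0, "xyz": [0.6, -24.9, 0], "delta_rot": [0, 0, 0]}, {"hand": 0, "xyz": [0.6, -24.9, 1], "delta_rot": [0, 0, 0]}, {"hand": 0, "xyz": [0.6, -24.9, 2], "delta_rot": [0, 0, 0]}, {"hand": 0, "xyz": [0.6, -24.9, 2], "delta_rot": [0, 0, 0]}]}}

```text
clock: 16.57
position: [516.4, -183.7, 257.1]
ee_rot: [0.061, 0.998, 0.001, -0.003]
contact_force: [-1.2, -0.2, -0.8]
gripper_width: 0.1
```

```bash
python3 look.py 13 wrist scene; python3 - <<'E'
import cv2
a=cv2.imread(f"pics/scene13.png")[150:330,40:240]; cv2.imwrite(f"pics/s13c.png",cv2.resize(a,None,fx=3.3,fy=3.3,interpolation=cv2.INTER_CUBIC))
E
```

```text
16.5667 [ 516.4 -183.7  257.1] [ 53.3 -67.6] [-1.2 -0.2 -0.8] 0.14943821694058934
scene [602.5, -69.1, -2.7] [-70.9   3.9] 0.96
```

View pics/wrist13.png

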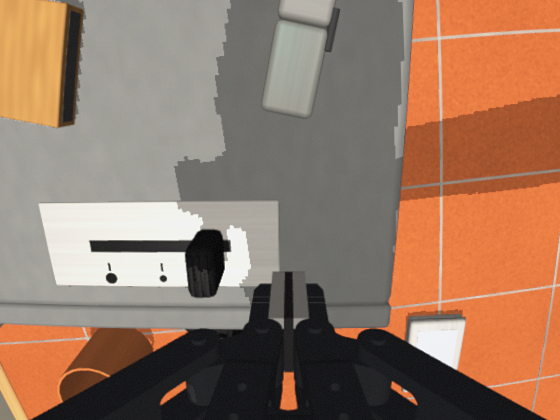

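View pics/s13c.png

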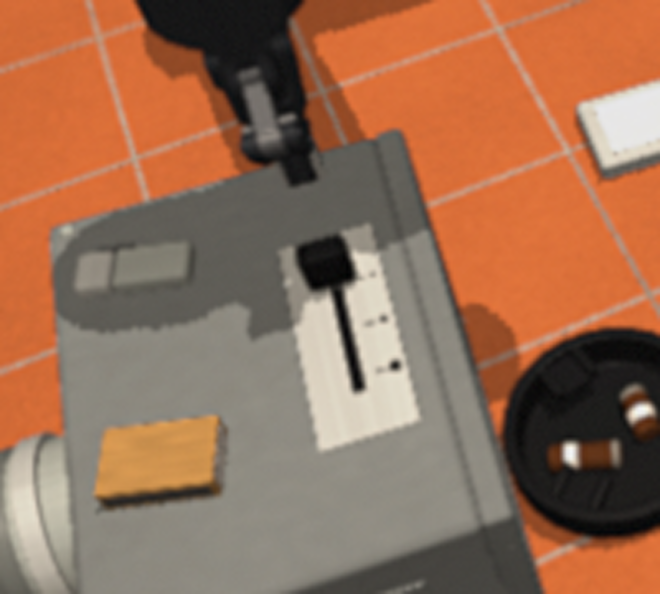

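```bash
python3 - <<'E'
from h import *
from bench import get_image
p=get_image("scene")
# tip bottom corners in crop
for c in ((293,187),(316,178)):
    for z in (225,235,245,255,265): P=onz(p,(c[0]/3.3+40,c[1]/3.3+150),z); print(c,z,P.round(1),inn(P).round(1))
E
```

```text
(293, 187) 225 [ 491.8 -193.2  225. ] [ 65.7 -90.9]
(293, 187) 235 [ 501.  -192.9  235. ] [ 64.4 -81.8]
(293, 187) 245 [ 510.2 -192.7  245. ] [ 63.  -72.7]
(293, 187) 255 [ 519.4 -192.4  255. ] [ 61.6 -63.6]
(293, 187) 265 [ 528.6 -192.2  265. ] [ 60.2 -54.5]
(316, 178) 225 [ 491.5 -180.2  225. ] [ 52.9 -92.7]
(316, 178) 235 [ 500.7 -180.2  235. ] [ 51.8 -83.6]
(316, 178) 245 [ 509.9 -180.2  245. ] [ 50.6 -74.5]
(316, 178) 255 [ 519.1 -180.1  255. ] [ 49.5 -65.3]
(316, 178) 265 [ 528.3 -180.1  265. ] [ 48.3 -56.2]
```

{"fn": "apply_moves", "kwargs": {"steps": [{"hand": 0, "xyz": [0, 0, 0.8], "delta_rot": [0, 0, 0]}, {"hand": 0, "xyz": [0, 0, 1.6], "delta_rot": [0, 0, 0]}, {"hand": 0, "xyz": [0, 0, 2.2], "delta_rot": [0, 0, 0]}, {"hand": 0, "xyz": [0, 0, 2.2], "delta_rot": [0, 0, 0]}]}}

```text
clock: 17.15
position: [516.6, -184.7, 236.1]
ee_rot: [0.061, 0.998, 0.0, -0.002]
contact_force: [-0.9, 0.0, 0.1]
gripper_width: 0.1
```

{"fn": "apply_moves", "kwargs": {"steps": [{"hand": 0, "xyz": [0, 0, 0.3], "delta_rot": [0, 0, 0]}, {"hand": 0, "xyz": [0, 0, 0.3], "delta_rot": [0, 0, 0]}]}}

```text
clock: 17.32
position: [517.5, -185.0, 234.7]
ee_rot: [0.061, 0.998, 0.0, -0.0]
contact_force: [-1.0, -0.5, -0.3]
gripper_width: 0.0
```

```bash
python3 look.py 14 wrist scene; python3 - <<'E'
import cv2
a=cv2.imread(f"pics/scene14.png")[170:290,80:200]; cv2.imwrite(f"pics/s14c.png",cv2.resize(a,None,fx=5,fy=5,interpolation=cv2.INTER_CUBIC))
E
```

```text
17.3167 [ 517.5 -185.   234.7] [ 54.5 -66.3] [-1.  -0.5 -0.3] 0.005234456108482216
wrist [624.9, -293.6, 208.7] [149.2  53.5] 0.42
scene [600.2, -69.9, 3.5] [-69.8   1.7] 0.91
```

View pics/s14c.png

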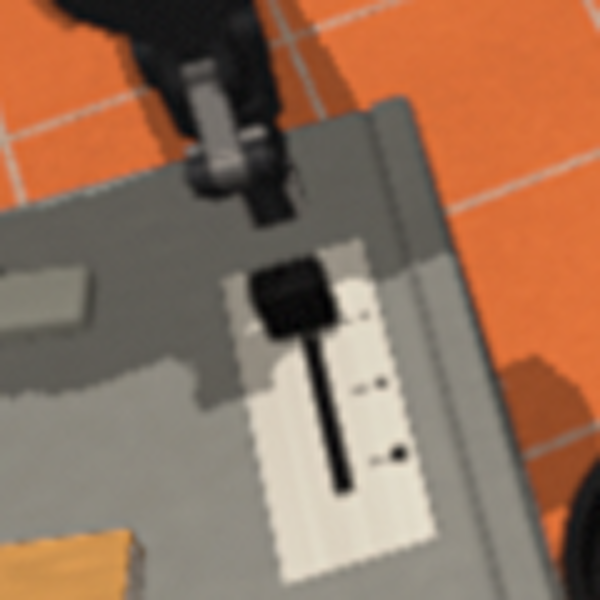

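View pics/wrist14.png

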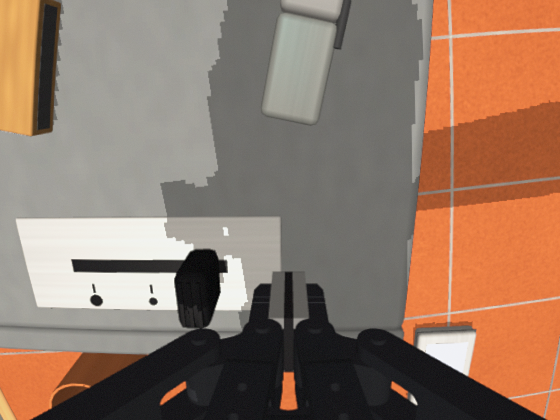

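{"fn": "apply_moves", "kwargs": {"steps": [{"hand": 0, "xyz": [0, 0, 0.4], "delta_rot": [0, 0, 0]}, {"hand": 0, "xyz": [0, 0, 0.8], "delta_rot": [0, 0, 0]}, {"hand": 0, "xyz": [0, 0, 0.8], "delta_rot": [0, 0, 0]}]}}

```text
clock: 17.77
position: [517.1, -184.8, 226.2]
ee_rot: [0.061, 0.998, 0.0, -0.001]
contact_force: [0.6, 0.5, -0.0]
gripper_width: 0.1
```

{"fn": "apply_moves", "kwargs": {"steps": [{"hand": 0, "xyz": [-0.4, 0, 0], "delta_rot": [0, 0, 0]}, {"hand": 0, "xyz": [-0.8, 0, 0], "delta_rot": [0, 0, 0]}, {"hand": 0, "xyz": [-1.2, 0, 0], "delta_rot": [0, 0, 0]}, {"hand": 0, "xyz": [-1.6, 0, 0], "delta_rot": [0, 0, 0]}, {"hand": 0, "xyz": [-2.0, 0, 0], "delta_rot": [0, 0, 0]}, {"hand": 0, "xyz": [-2.4, 0, 0], "delta_rot": [0, 0, 0]}, {"hand": 0, "xyz": [-2.8, 0, 0], "delta_rot": [0, 0, 0]}]}}

```text
clock: 18.35
position: [543.4, -188.2, 227.3]
ee_rot: [0.061, 0.998, 0.0, -0.003]
contact_force: [-8.6, 2.6, 5.4]
gripper_width: 0.4
```

```bash
python3 look.py 15 wrist
```

```text
18.35 [ 543.4 -188.2  227.3] [ 54.5 -40.2] [-8.6  2.6  5.4] 0.3768141465842004
```

View pics/wrist15.png

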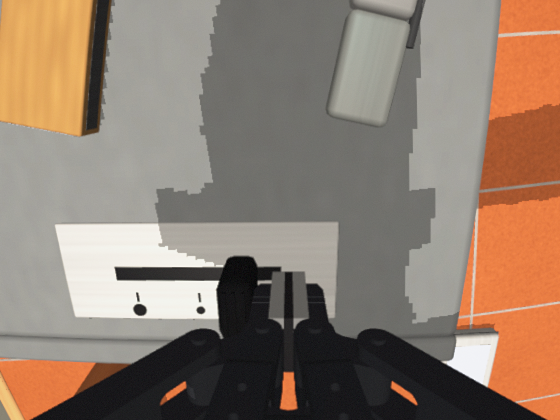

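{"fn": "apply_moves", "kwargs": {"steps": [{"hand": 0, "xyz": [-0.4, 0, 0], "delta_rot": [0, 0, 0]}, {"hand": 0, "xyz": [-0.8, 0, 0], "delta_rot": [0, 0, 0]}, {"hand": 0, "xyz": [-1.2, 0, 0], "delta_rot": [0, 0, 0]}, {"hand": 0, "xyz": [-1.6, 0, 0], "delta_rot": [0, 0, 0]}, {"hand": 0, "xyz": [-2.0, 0, 0], "delta_rot": [0, 0, 0]}, {"hand": 0, "xyz": [-2.4, 0, 0], "delta_rot": [0, 0, 0]}, {"hand": 0, "xyz": [-2.8, 0, 0], "delta_rot": [0, 0, 0]}, {"hand": 0, "xyz": [-3.2, 0, 0], "delta_rot": [0, 0, 0]}, {"hand": 0, "xyz": [-3.6, 0, 0], "delta_rot": [0, 0, 0]}, {"hand": 0, "xyz": [-3.9, 0, 0], "delta_rot": [0, 0, 0]}, {"hand": 0, "xyz": [-4.2, 0, 0], "delta_rot": [0, 0, 0]}, {"hand": 0, "xyz": [-4.5, 0, 0], "delta_rot": [0, 0, 0]}]}}

```text
clock: 19.45
position: [591.0, -194.0, 227.2]
ee_rot: [0.061, 0.998, -0.0, 0.001]
contact_force: [0.7, -0.3, -0.1]
gripper_width: -0.1
```

```bash
python3 look.py 16 wrist scene; python3 - <<'E'
import cv2
a=cv2.imread(f"pics/scene16.png")[170:290,80:200]; cv2.imwrite(f"pics/s16c.png",cv2.resize(a,None,fx=5,fy=5,interpolation=cv2.INTER_CUBIC))
E
```

```text
19.45 [ 591.  -194.   227.2] [54.5  7.7] [ 0.7 -0.3 -0.1] -0.09471861165632238
scene [603.0, -67.9, -0.4] [-72.2   4.2] 0.75
```

View pics/wrist16.png

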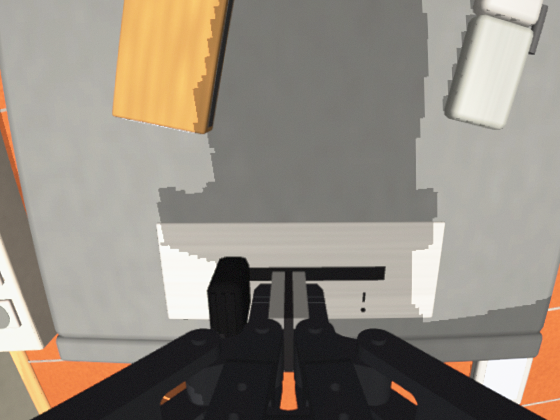

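View pics/s16c.png

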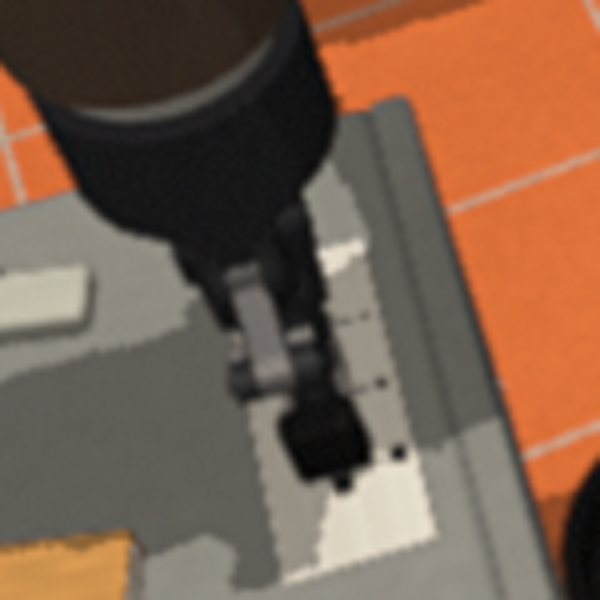

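The knob has run ahead of the fingers to the far end of the slot and the force is zero. I'll retreat.

{"fn": "apply_moves", "kwargs": {"steps": [{"hand": 0, "xyz": [0.8, 0, 0], "delta_rot": [0, 0, 0]}, {"hand": 0, "xyz": [1.6, 0, 0], "delta_rot": [0, 0, 0]}, {"hand": 0, "xyz": [1.6, 0, -3], "delta_rot": [0, 0, 0]}, {"hand": 0, "xyz": [1.6, 0, -6], "delta_rot": [0, 0, 0]}, {"hand": 0, "xyz": [1.6, 0, -9], "delta_rot": [0, 0, 0]}, {"hand": 0, "xyz": [5, 0, -10], "delta_rot": [0, 0, 0]}, {"hand": 0, "xyz": [8, 3, -10], "delta_rot": [0, 0, 0]}, {"hand": 0, "xyz": [11, 6, -10], "delta_rot": [0, 0, 0]}, {"hand": 0, "xyz": [14, 9, -10], "delta_rot": [0, 0, 0]}, {"hand": 0, "xyz": [14, 12, -10], "delta_rot": [0, 0, 0]}, {"hand": 0, "xyz": [14, 12, -10], "delta_rot": [0, 0, 0]}, {"hand": 0, "xyz": [14, 12, -10], "delta_rot": [0, 0, 0]}]}}

```text
clock: 20.65
position: [464.7, -56.7, 328.0]
ee_rot: [0.059, 0.998, 0.0, 0.001]
contact_force: [-0.7, -0.1, -0.3]
gripper_width: -0.2
```

```bash
python3 look.py 17 scene top; python3 - <<'E'
import cv2
from h import *
from bench import get_image,nets
for n in("scene","top"):
    p=get_image(n)
    for l in ["fan_knob","mug","tin","coasters","lighter","matchbox","tumbler","bottle"]:
        print(n,l,[(np.round(r["xyz"]),inn(r["xyz"]).round(),round(r["confidence"],2)) for r in nets.pinpoint(p,l)][:1])
E
```

```text
20.65 [464.7 -56.7 328. ] [ -66.4 -134.4] [-0.7 -0.1 -0.3] -0.19390877517411595
scene [601.0, -69.2, -0.1] [-70.6   2.4] 0.66
top [603.7, -61.0, 0.9] [-79.1   4.1] 0.94
scene fan_knob [(array([ 615., -199.,  231.]), array([56., 32.]), 0.63)]
scene mug [(array([758.,  20.,   1.]), array([-179.,  148.]), 0.76)]
scene tin [(array([363.,  72.,   2.]), array([-181., -251.]), 0.93)]
scene coasters [(array([532., 378.,   1.]), array([-506., -121.]), 0.59)]
scene lighter [(array([ 496., -280.,  207.]), array([152., -76.]), 0.79)]
scene matchbox [(array([ 620., -296.,  210.]), array([152.,  49.]), 0.62)]
scene tumbler [(array([748., 210.,   2.]), array([-366.,  115.]), 0.71)]
scene bottle [(array([664., 346.,  -6.]), array([-490.,   14.]), 0.67)]
top fan_knob [(array([603., -61.,   0.]), array([-79.,   4.]), 0.51)]
top mug [(array([758.,  23.,   0.]), array([-182.,  147.]), 0.96)]
top tin [(array([364.,  70.,   4.]), array([-180., -249.]), 0.79)]
top coasters [(array([534., 382.,   4.]), array([-510., -119.]), 0.57)]
top lighter [(array([ 497., -283.,  212.]), array([154., -75.]), 0.79)]
top matchbox [(array([ 622., -293.,  208.]), array([149.,  51.]), 0.62)]
top tumbler [(array([747., 218.,   1.]), array([-374.,  113.]), 0.59)]
top bottle [(array([664., 343.,   1.]), array([-487.,   15.]), 0.9)]
```

View pics/scene17.png

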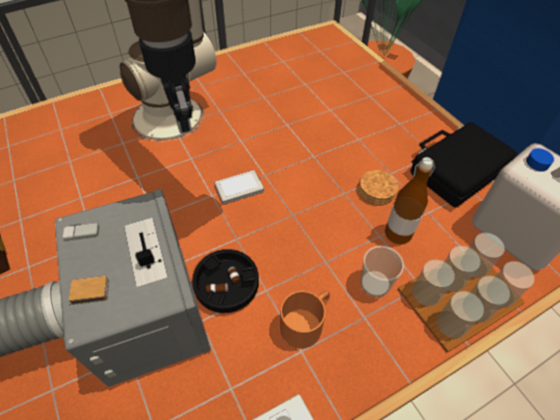

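View pics/top17.png

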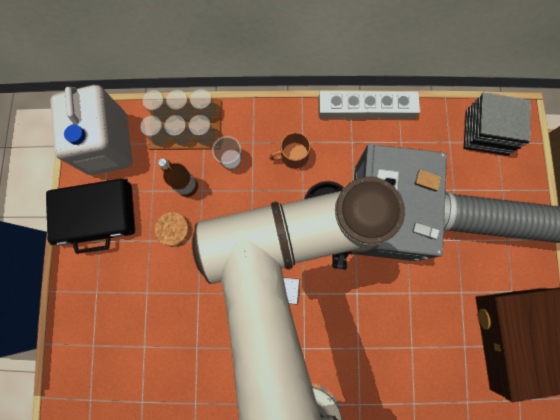

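```bash
python3 -c "
from bench import workorder
print(workorder.job_done())"
```

```text
the job is handed in; nothing more can be done
None
```

The ashtray now stands against the middle of the extractor's front, and the fan lever is at full speed. I handed the job in at about 20.8 s, with the arm clear of everything.

**Ashtray:** I slid it with the open fingers cradling its wall. The push force rose from about 1.5 N to 7.6 N where the front should be, which I took as contact. Outline fits put it 3 mm to one side of the centre line in the top view and 2 mm to the other side in the scene view.

**Lever:** I pushed it with the shut fingertips. The last force I read during the push was about 10 N. It ran ahead of the fingers to the end of its slot, and the scene picture shows the knob at about +32 mm, where full is +30 mm.

**Everything else:** The bottle, mug, tin, coasters, lighter, matchbox and tumbler measured where they started, within the networks' error, except one scene reading of the tumbler that is 8 mm off the top camera's.

**What failed or disagreed:**
- **First push missed:** The fingers passed over the tray without touching it. With the hand open, the tips sat about 10 mm behind the TCP, not ahead of it as the interface text implies. I backed off, went lower and pushed again.
- **Depth reading:** The last top-camera reading put the tray 79 mm from the front, where 70 mm means touching, though the arm partly covered it in that view. That camera had also read about 5 mm further out than the scene camera before the push. The scene camera read 70.6 mm, so I trusted that and the contact force.

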